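# Snap the lid onto the cheese box

### The arm

A 6-joint arm with a two-finger parallel gripper is mounted at the origin on a cart in front of the work surface, level with it; the furniture and walls round the work are solid. World frame = base frame: x ahead of the robot, y to its left, z up, the work surface at z = 0. Lengths are in m, angles in rad, forces in N, time in s.
With the tool pointing down it reaches from about 0.35 to 1 m from the base axis. Payload 7.1 kg.
Tool frame: the origin (TCP) lies midway between the tips of the shut fingers; the grasp point (between the pads) lies 19 mm behind it; z points along the fingers, y is the line along which they close (so a half turn about z gives the same grasp; the last joint's range is limited). The gripper opens to 85 mm and grips with 20 to 120 N. Pads are 22 mm wide; open, the fingers measure 114 mm over their backs; the gripper's body (76 mm by 85 mm) begins 54 mm behind the grasp point. The pads swing forward as they close: fully open they stand 13 mm farther back than shut.
Start: joints at [-1.23, 0.423, 1.63, -0, 1.089, -0.019], TCP at [0.22, -0.585, 0.231] pointing down, gripper open.
Joint ranges: [-3, 3], [-0.9, 2.11], [0.09, 2.58], [-1.31, 4.45], [0.11, 2.69], [-2.54, 2.54]. Speed limits (rad/s): [2.39, 2.39, 3.01, 3.14, 3.14, 3.14].

### API

Orientations are given as a unit quaternion [x, y, z, w].
In Python, from rig import * gives the robot as it stands.
- The arm moves only by the tool play_rows, never from a script. Its arguments are lists of equal length, an entry for each row: "gripper": the finger opening in mm, from 0 to 85.4; "linear": the shift along the tool's x, y, z in units of 60 mm (1.0 is 60 mm), a list of three; "delta_rot": the turn, a rotation vector about the tool's x, y, z in degrees, a list of three. A call has 1 to 5 rows; each row shifts and turns the commanded pose from where the row before left it, along the tool's axes as they then stand; what a row does not reach is not made up. A row lasts 1/8 s, in which the tool goes at most 62.5 mm and 10.7 degrees, less where a joint would pass 70% of its speed; a pose out of reach is approached as far as the arm can. A call is refused whole if a number of a shift passes 1 or a number of a turn 10.7, either way. A call with a gripper value outside its range is refused whole. The fingers move at their own pace and stop on an object; "newtons" is the grip in N (left out, the last holds). Time passes only in rows, so rows that do not move let the fingers close. It gives the time, the measured TCP pose, the force, the opening and the grip force at its end, in the units of the state.
- get_obs(): the state, without advancing time (a new reading comes with each control period).
- capture(name): name is "side" or "top" or "wrist"; returns the picture (400x640x3 uint8, red, green, blue); there is no depth.
- camera_params(name): a dict with "K" (3x3 intrinsics, pixels), "rvec" (rotation vector, rad) and "tvec" (3), from world to camera coordinates, as OpenCV has them. Camera axes: x right, y down, z forward; pixel columns grow to the right and rows downward; lengths in m; the calibration is good to about 2 mm. A picture is of the moment at which its call begins: read the wrist's pose just before it. camera_params takes no time and is no camera call; for the wrist camera it gives the pose at the moment of the call.
- hand_in(): hands the job in; it is judged then, once.
The state is a dict: "time": time; "joints": joint angles; "qvel": joint speeds; "joint_efforts": joint torques, N m; "tool_pos": TCP position; "orientation": TCP orientation; "wrist_force": force on the tool from outside, world axes, zero at the start; "wrist_torque": the same for the moment, N m; "finger_gap": finger opening in m; "grasp_force": force on a finger pad.
Only numpy, scipy, OpenCV 4.12 (cv2) and the standard library are available. Lean on these libraries where they do the work, as an engineer would, in place of code of your own. Each camera call takes 0.05 s, during which the arm holds its last target. There are 200 camera calls.

### The job

The white lid has only been laid on the translucent cheese box. Snap it shut with the fingertips: press one corner of the lid's rim down until it clicks, then run along the rim from corner to corner, pressing but not forcing it, keeping the hand close to the rim and never cutting across the middle, until the lid is home and level all round. Do not press on the thin middle panel, do not lift the lid off, and leave the other things where they are.

Things in the scene. Friction and masses are not known exactly. Their poses are not given: they have to be found in the camera images.
- cheese_box: Translucent plastic box with a red cheese in it, 120 mm along its x, 170 mm along its y, rim 70 mm above the counter. Origin: middle of its footprint at counter level; z up. It cannot slide; its soft rubber feet give about 1 mm for 6 N. Four sprung snap lugs in its long sides (x = -60 and +60 mm, y = -62 and +62 mm), hidden by the lid's skirt, hold the lid up until it is pressed past them.
- lid: White plastic lid, loose, 132 mm along x, 180 mm along y, 22 mm tall with its skirt, corner radius 16 mm, a small thumb tab on its +y end, axes as the box's. Origin: centre of the skirt's foot, 22 mm below the rim's top. The flat rim is 16 mm wide, its centre line a rectangle 116 x 164 mm; the thin middle panel inside lies 4 mm lower.
- rim0 (a point): Point on the top of the lid's rim at its (-x, -y) corner, at (-53.8, -78) mm in the lid's axes.
- rim1 (a point): Point on the top of the lid's rim at its (-x, +y) corner, at (-53.8, 78) mm in the lid's axes.
- rim2 (a point): Point on the top of the lid's rim at its (+x, -y) corner, at (53.8, -78) mm in the lid's axes.
- rim3 (a point): Point on the top of the lid's rim at its (+x, +y) corner, at (53.8, 78) mm in the lid's axes.
- jar_short: Bystander: amber jar with a dark lid, 62 mm across, 80 mm tall. Origin: centre of its underside.
- jar_tall: Bystander: jar with a yellow lid, 66 mm across, 90 mm tall. Origin: centre of its underside.
- spice: Bystander: slim spice jar with a cap, 40 mm across, 106 mm tall. Origin: centre of its underside.
- tub: Bystander: low round tub, 123 mm across, 46 mm tall. Origin: centre of its underside.
- labels: Bystander: standing roll of white labels, 67 mm across, 40 mm tall; beside the box. Origin: centre of its underside.
- pen: Bystander: black marker pen, 133 mm long, 16 mm thick, lying in front of the box. Origin: centre of its underside.
- price_stand: Bystander: price card in a weighted clip, 85 mm wide, 80 mm tall. Origin: centre of its underside.
- wedge: Bystander: cheese wedge, 70 x 80 x 55 mm. Origin: centre of its underside.
- round_cheese: Bystander: round pale cheese, 101 mm across, 61 mm tall. Origin: centre of its underside.
- lid_mid (a point): Middle of the lid, level with the rim's top: 84 mm above the counter while the lid lies on the lugs, 73 mm when home. About 8 N on the rim at a corner snaps it down (the corner diagonally opposite tips up 13 mm); with one side down, the other two corners go at about 10 to 20 N. Past half way a corner snaps home by itself. The rim slopes up from a corner that is down: press at the corners.

How it is judged:
On the way:
1. one corner of the lid is snapped home while the corner diagonally opposite still stands up (((z of rim0 in the frame of cheese_box below 0.0755 m and z of rim3 in the frame of cheese_box above 0.08 m) or (z of rim1 in the frame of cheese_box below 0.0755 m and z of rim2 in the frame of cheese_box above 0.08 m) or (z of rim2 in the frame of cheese_box below 0.0755 m and z of rim1 in the frame of cheese_box above 0.08 m) or (z of rim3 in the frame of cheese_box below 0.0755 m and z of rim0 in the frame of cheese_box above 0.08 m))), for 0.1 s.
At the end, for the whole second after the job is handed in: All four corners of the lid's rim lie less than 75.5 mm above the box's underside (73 mm is fully home) and the lid is at rest (z of each of rim0, rim1, rim2, rim3 in the frame of cheese_box below 0.0755 m and linear speed of lid below 0.02 m/s); the robot touches nothing.
It fails at once if the fingers press on the lid's middle panel (contact force between the fingers and lid above 1.5 N and x of the grasp point in the frame of lid between -0.026 and 0.026 m and y of the grasp point in the frame of lid between -0.05 and 0.05 m).
It fails at once if the hand leaves the rim (more than about 5 cm above the seated lid, or over the middle of the lid) while the lid is only partly snapped down ((z of any of rim0, rim1, rim2, rim3 in the frame of cheese_box below 0.0755 m and z of any of rim0, rim1, rim2, rim3 in the frame of cheese_box above 0.08 m) and (z of the grasp point in the frame of cheese_box above 0.145 m or (x of the grasp point in the frame of lid between -0.026 and 0.026 m and y of the grasp point in the frame of lid between -0.05 and 0.05 m))).
It fails at once if the lid is pushed much too hard, over 60 N (contact force between the fingers and lid above 60 N).
It fails at once if the lid is lifted off or carried (z of lid_mid in the frame of cheese_box above 0.098 m or horizontal distance between lid and cheese_box above 0.02 m).
It fails at once if a bystander is moved by more than 15 mm (distance of any of jar_short, jar_tall, spice, tub, labels, pen, price_stand, wedge, round_cheese from where it was at the start of the episode above 0.015 m).
It also fails if it takes over 51 s, if anything falls off the work surface, if the arm or the gripper's body presses on something with over 40 N, if the wrist force passes 120 N, or if a joint passes its speed limit or range.

## Working session

There is one attempt and no reset: what is moved stays moved. The work goes in short steps, Python scripts to look and compute and a tool call to move; the robot and the scene stay as the last step left them, time stands still between calls to the robot, and variables do not carry over. Pictures are saved under pics/ and viewed, at most 10 in all, crops included, and the job is handed in when it is done.

Besides the shell and the picture viewer there is one more tool, called after "Request:" as name(argument=value, ...) on one line, values as JSON. play_rows: Moves the arm, as the interface text tells. Its arguments: {"type":"object","properties":{"gripper":{"type":"array","items":{"type":"number"}},"linear":{"type":"array","items":{"type":"array","items":{"type":"number"}}},"delta_rot":{"type":"array","items":{"type":"array","items":{"type":"number"}}},"newtons":{"type":"number"}},"required":["gripper","linear","delta_rot"]}

```bash
mkdir -p pics
python3 - <<'E'
from rig import *
import cv2,numpy as np
for n in ("top","side"):
    cv2.imwrite(f"pics/{n}0.png",capture(n)[:,:,::-1]); p=camera_params(n); print(n,p)
o=get_obs();print(o)
E
```

```text
top {'K': array([[379.62870616,   0.        , 317.8097263 ],
       [  0.        , 379.62870616, 204.83494519],
       [  0.        ,   0.        ,   1.        ]]), 'rvec': array([ 2.18853318, -2.13012308,  0.16867757]), 'tvec': array([0.12117147, 0.59156382, 1.1559605 ])}
side {'K': array([[483.52711393,   0.        , 313.84072184],
       [  0.        , 483.52711393, 206.59282202],
       [  0.        ,   0.        ,   1.        ]]), 'rvec': array([ 0.59909905, -2.31491352,  1.54220057]), 'tvec': array([0.57422676, 0.13088422, 1.14677437])}
{'time': 0.1, 'joints': array([-1.22999592e+00,  4.23789052e-01,  1.63062521e+00,  6.54185707e-06,
        1.08862244e+00, -1.89974068e-02]), 'qvel': array([-0.0018364 , -0.00054397, -0.00100289, -0.00085146,  0.00025235,
       -0.00066587]), 'joint_efforts': array([-1.77328613e-03, -5.58428693e+01, -2.82445568e+01, -9.33463116e-05,
        3.01444124e-03, -8.12862737e-06]), 'tool_pos': array([ 0.21990977, -0.58448879,  0.23060348]), 'orientation': array([ 9.83861801e-01,  1.78928573e-01, -1.12814184e-04, -7.13159211e-04]), 'wrist_force': array([-0.05112743,  0.65558202, -0.19516228]), 'wrist_torque': array([ 0.00233585, -0.03449454, -0.00925909]), 'grasp_force': 0.0, 'finger_gap': 0.08520131613033365}
```

View pics/top0.png

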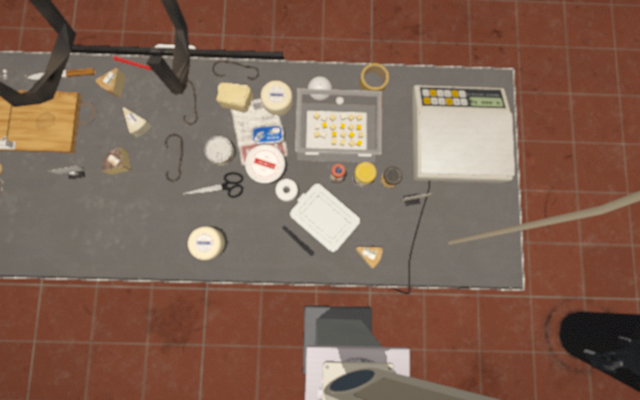

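View pics/side0.png

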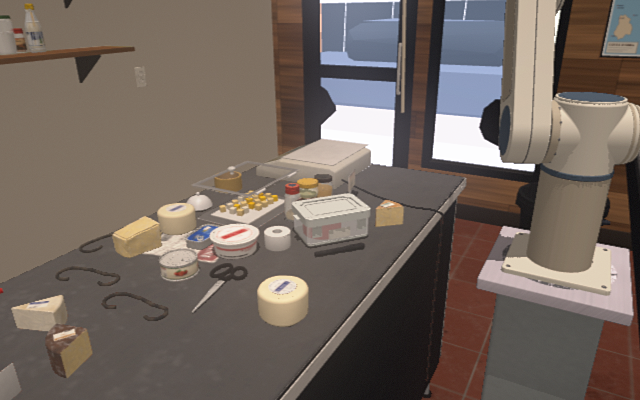

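The top view shows the lid at about (325,217), rotated. The labels roll is at (287,189), the pen at (298,241), the wedge at (369,256), and the jars at (338..392,173). The side view shows the box at about (331,215). Next I'll measure the lid outline at z=0.084.

```bash
cat > h.py <<'E'
import numpy as np,cv2
from rig import *
def ray(n,uv,z,p=None):
    p=p or camera_params(n); R=cv2.Rodrigues(p["rvec"])[0]; t=p["tvec"]
    uv=np.atleast_2d(np.float64(uv)); d=np.c_[uv,np.ones(len(uv))]@np.linalg.inv(p["K"]).T@R
    c=-R.T@t; return c+d*((z-c[2])/d[:,2])[:,None]
E
python3 - <<'E'
from h import *
im=cv2.imread("pics/top0.png")
g=im.min(2); m=np.uint8(g>150)*255
roi=np.zeros_like(m); roi[178:258,280:368]=255; m&=roi
n,l,s,c=cv2.connectedComponentsWithStats(m)
i=1+np.argmax(s[1:,4]); print(s[1:],c[1:])
cn=max(cv2.findContours(np.uint8(l==i),0,1)[0],key=cv2.contourArea)[:,0]
w=ray("top",cn,0.084)
r=cv2.minAreaRect(np.float32(w[:,:2]*1000)); print(r,cv2.boxPoints(r))
v=im[150:270,260:400].copy(); cv2.drawContours(v,[cn[:,None]-[260,150]],-1,(0,0,255),1)
cv2.imwrite("pics/c1.png",cv2.resize(v,None,fx=5,fy=5,interpolation=0))
for nm,uv,z in (("labels",(287,189),.04),("pen",(298,241),.01),("wedge",(369,256),.05),("jarY",(365,173),.09),("jarD",(392,175),.08),("spice",(338,172),.1),("stand",(415,198),.05)): print(nm,ray("top",uv,z)[0])
E
```

```text
[[ 280  178   18   23  310]
 [ 290  183   70   69 2707]
 [ 362  248    6    9   42]] [[287.74516129 189.46451613]
 [324.34650905 216.92463982]
 [364.83333333 252.30952381]]
((547.9561767578125, 119.14730072021484), (190.14535522460938, 135.20986938476562), 50.68634033203125) [[435.4162     88.422745 ]
 [540.0267      2.7584534]
 [660.49615   149.87186  ]
 [555.8857    235.53615  ]]
labels [0.63563756 0.23572203 0.04      ]
pen [0.47422883 0.19663137 0.01      ]
wedge [ 0.43249935 -0.02392435  0.05      ]
jarY [ 0.68333635 -0.00364938  0.09      ]
jarD [ 0.68184799 -0.08864126  0.08      ]
spice [0.68166153 0.07969136 0.1       ]
stand [ 0.61696423 -0.16763629  0.05      ]
```

View pics/c1.png

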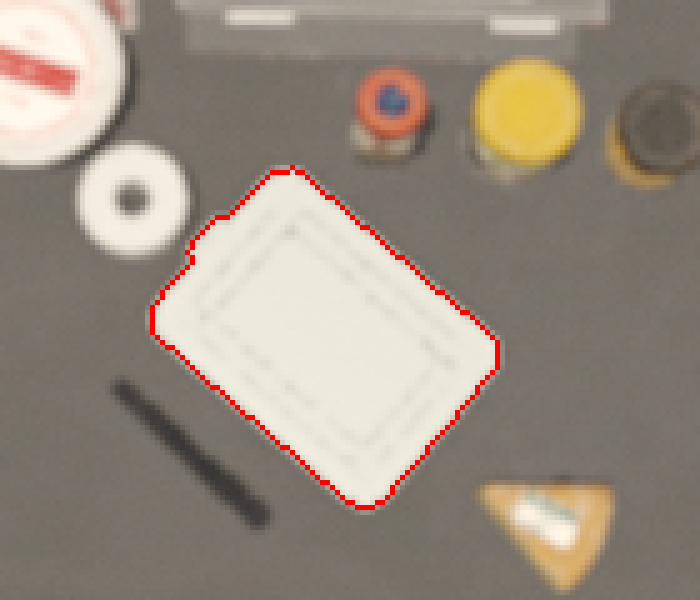

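The crop shows a clean lid outline. The tab is at the upper left (crop 210,230), so the lid's +y points that way, towards the labels. In world coordinates +y is about (0.634, 0.774), the centre is about (0.546, 0.116), and rim2 is about (0.538, 0.022). I'll turn the tool 30° so that tool x = lid y and tool y = lid x, close the fingers, and approach.

Request:
play_rows(gripper=[0,0,0,0,0], linear=[[0,0,0],[0,0,0],[0,0,0],[0.9,-0.2,0],[0.9,-0.2,0]], delta_rot=[[0,0,-10],[0,0,-10],[0,0,-10],[0,0,0],[0,0,0]])

```text
time: 0.72
tool_pos: [0.2701, -0.4851, 0.2307]
orientation: [0.904, 0.427, 0.0, -0.0]
wrist_force: [0.3, -0.0, 0.8]
finger_gap: -0.0001
grasp_force: 0.0
```

Request:
play_rows(gripper=[0,0,0,0,0], linear=[[0.9,-0.2,0],[0.9,-0.2,0],[0.9,-0.2,0],[0.9,-0.2,0],[0.9,-0.2,0]], delta_rot=[[0,0,0],[0,0,0],[0,0,0],[0,0,0],[0,0,0]])

```text
time: 1.35
tool_pos: [0.3954, -0.2378, 0.2313]
orientation: [0.904, 0.427, 0.0, 0.0]
wrist_force: [0.6, -0.2, 0.0]
finger_gap: -0.0001
grasp_force: 0.0
```

Request:
play_rows(gripper=[0,0,0,0,0], linear=[[0.9,-0.18,0.2],[0.9,-0.18,0.2],[0.9,-0.18,0.2],[0.9,-0.18,0.2],[0.6,-0.1,0]], delta_rot=[[0,0,0],[0,0,0],[0,0,0],[0,0,0],[0,0,0]])

```text
time: 1.98
tool_pos: [0.5168, -0.0112, 0.1822]
orientation: [0.904, 0.428, -0.001, -0.001]
wrist_force: [-0.8, -0.4, 0.1]
finger_gap: -0.0
grasp_force: 0.0
```

Run:
```python
from h import *
o=get_obs(); print(o["tool_pos"],o["orientation"])
p=camera_params("wrist"); im=capture("wrist")[:,:,::-1]
cv2.imwrite("pics/w1.png",im); np.save("w1.npy",p,allow_pickle=True)
R=cv2.Rodrigues(p["rvec"])[0]
ex=np.array([.7737,-.6336]);ey=np.array([.6336,.7737]);c=np.array([.5457,.1164])
for x,y in((-53.8,-78),(-53.8,78),(53.8,-78),(53.8,78)):
    P=np.r_[c+(x*ex+y*ey)/1000,.084]; q=p["K"]@(R@P+p["tvec"]); print(P,q[:2]/q[2])
```

```text
[ 0.5168474  -0.01123941  0.18215642] [ 9.03679643e-01  4.28207909e-01 -8.95931556e-04 -5.36108918e-04]
[0.45465414 0.09013908 0.084     ] [168.7665783  151.88345259]
[0.55349574 0.21083628 0.084     ] [ 131.79890826 -106.34836364]
[0.53790426 0.02196372 0.084     ] [311.35435133 152.00421679]
[0.63674586 0.14266092 0.084     ] [ 310.01827829 -106.50068572]
```

View pics/w1.png

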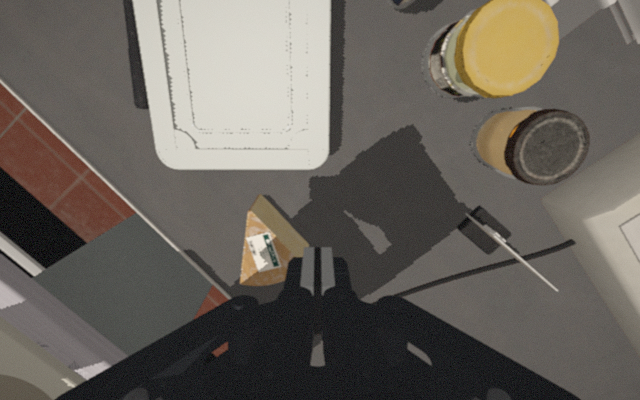

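The wrist view shows the lid's corner edges at (330,169) and (157,169), which match the prediction to 2 mm. Rim2 is therefore at about (0.539, 0.020). The wedge and jars are clear of the fingers.

Request:
play_rows(gripper=[0,0,0,0], linear=[[0.63,-0.05,0.3],[0,0,0.7],[0,0,0.3],[0,0,0]], delta_rot=[[0,0,0],[0,0,0],[0,0,0],[0,0,0]])

```text
time: 2.52
tool_pos: [0.5373, 0.0172, 0.1042]
orientation: [0.904, 0.427, -0.002, -0.001]
wrist_force: [0.6, -0.6, -0.3]
finger_gap: -0.0
grasp_force: 0.0
```

Request:
play_rows(gripper=[0,0,0,0,0], linear=[[0.03,0,0.2],[0,0,0.1],[0,0,0.05],[0,0,0.05],[0,0,0]], delta_rot=[[0,0,0],[0,0,0],[0,0,0],[0,0,0],[0,0,0]])

```text
time: 3.15
tool_pos: [0.5404, 0.0189, 0.0818]
orientation: [0.904, 0.427, 0.001, 0.0]
wrist_force: [0.4, -0.8, 1.6]
finger_gap: 0.0
grasp_force: 1.2
```

Request:
play_rows(gripper=[0,0,0,0,0], linear=[[0,0,0.04],[0,0,0.04],[0,0,0.04],[0,0,0.04],[0,0,0]], delta_rot=[[0,0,0],[0,0,0],[0,0,0],[0,0,0],[0,0,0]])

```text
time: 3.78
tool_pos: [0.5391, 0.0192, 0.0719]
orientation: [0.904, 0.428, -0.001, -0.0]
wrist_force: [-3.4, 0.5, 11.4]
finger_gap: 0.0001
grasp_force: 5.3
```

Request:
play_rows(gripper=[0,0,0,0], linear=[[0,0,0.03],[0,0,0.02],[0,0,0],[0,0,0]], delta_rot=[[0,0,0],[0,0,0],[0,0,0],[0,0,0]])

```text
time: 4.28
tool_pos: [0.5392, 0.0191, 0.07]
orientation: [0.904, 0.427, -0.0, -0.0]
wrist_force: [-7.1, -0.1, 20.6]
finger_gap: 0.0001
grasp_force: 10.3
```

Run:
```python
from h import *
im=capture("side")[150:270,260:420,::-1]
cv2.imwrite("pics/s1.png",cv2.resize(im,None,fx=5,fy=5,interpolation=cv2.INTER_CUBIC))
```

```text
(no output)
```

View pics/s1.png

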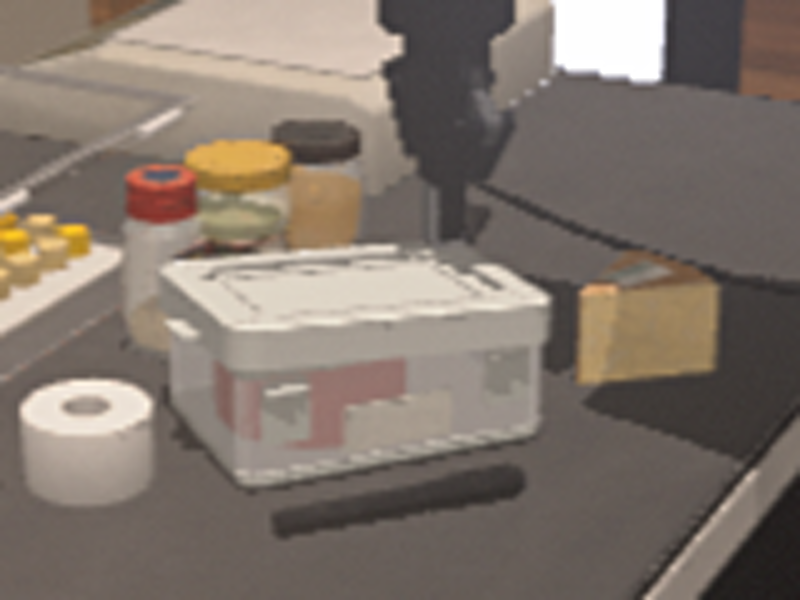

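The side view shows the rim2 corner (crop 450,240) down under the fingers and the lid tipped up at the near-left. Next I'll raise slightly and follow the short end to rim0.

Request:
play_rows(gripper=[0,0,0,0,0], linear=[[0,0,-0.65],[0,-0.6,0],[0,-0.6,0],[0,-0.55,0],[0,0,0.1]], delta_rot=[[0,0,0],[0,0,0],[0,0,0],[0,0,0],[0,0,0]])

```text
time: 4.95
tool_pos: [0.4563, 0.0865, 0.1014]
orientation: [0.904, 0.428, -0.001, -0.0]
wrist_force: [0.4, 0.6, -0.4]
finger_gap: 0.0002
grasp_force: 0.0
```

Request:
play_rows(gripper=[0,0,0,0,0], linear=[[0,-0.02,0.2],[0,0,0.1],[0,0,0.06],[0,0,0.04],[0,0,0]], delta_rot=[[0,0,0],[0,0,0],[0,0,0],[0,0,0],[0,0,0]])

```text
time: 5.58
tool_pos: [0.4578, 0.0862, 0.0775]
orientation: [0.904, 0.427, 0.0, 0.0]
wrist_force: [0.5, -1.0, -0.2]
finger_gap: 0.0
grasp_force: 0.0
```

Request:
play_rows(gripper=[0,0,0,0,0], linear=[[0,0,0.04],[0,0,0.03],[0,0,0.03],[0,0,0],[0,0,0]], delta_rot=[[0,0,0],[0,0,0],[0,0,0],[0,0,0],[0,0,0]])

```text
time: 6.2
tool_pos: [0.4577, 0.0864, 0.0722]
orientation: [0.904, 0.428, 0.0, 0.0]
wrist_force: [-2.1, -0.8, 8.2]
finger_gap: 0.0
grasp_force: 4.9
```

Request:
play_rows(gripper=[0,0,0,0,0], linear=[[0,0,0.03],[0,0,0],[0,0,-0.7],[0.85,0,0],[0,0,0]], delta_rot=[[0,0,0],[0,0,0],[0,0,0],[0,0,0],[0,0,0]])

```text
time: 6.82
tool_pos: [0.493, 0.1278, 0.113]
orientation: [0.904, 0.428, 0.002, 0.0]
wrist_force: [-0.3, -0.3, -1.0]
finger_gap: -0.0005
grasp_force: 0.0
```

Request:
play_rows(gripper=[0,0,0,0,0], linear=[[0.85,-0.04,0],[0.84,-0.03,0],[0,0,0],[0,0,0.15],[0,0,0.1]], delta_rot=[[0,0,0],[0,0,0],[0,0,0],[0,0,0],[0,0,0]])

```text
time: 7.45
tool_pos: [0.5494, 0.2055, 0.0957]
orientation: [0.904, 0.427, -0.001, -0.0]
wrist_force: [-0.1, -0.7, 0.9]
finger_gap: -0.0003
grasp_force: 0.0
```

Request:
play_rows(gripper=[0,0,0,0,0], linear=[[0,0,0.08],[0,0,0.06],[0,0,0.06],[0,0,0.06],[0,0,0]], delta_rot=[[0,0,0],[0,0,0],[0,0,0],[0,0,0],[0,0,0]])

```text
time: 8.07
tool_pos: [0.5513, 0.207, 0.0814]
orientation: [0.904, 0.427, 0.0, -0.0]
wrist_force: [0.0, 0.1, 2.4]
finger_gap: 0.0
grasp_force: 1.1
```

Request:
play_rows(gripper=[0,0,0,0,0], linear=[[0.03,0,0.05],[0.02,0,0.05],[0,0,0.04],[0,0,0.04],[0,0,0]], delta_rot=[[0,0,0],[0,0,0],[0,0,0],[0,0,0],[0,0,0]])

```text
time: 8.7
tool_pos: [0.553, 0.2093, 0.0712]
orientation: [0.904, 0.427, -0.0, -0.0]
wrist_force: [-4.3, -1.1, 11.3]
finger_gap: -0.0004
grasp_force: 5.8
```

Request:
play_rows(gripper=[0,0,0,0,0], linear=[[0,0,0.03],[0,0,0],[0,0,-0.68],[0,0.9,0],[0,0.9,0]], delta_rot=[[0,0,0],[0,0,0],[0,0,0],[0,0,0],[0,0,0]])

```text
time: 9.32
tool_pos: [0.6375, 0.1405, 0.1102]
orientation: [0.904, 0.428, 0.001, 0.0]
wrist_force: [1.2, 0.1, 0.0]
finger_gap: -0.0
grasp_force: 0.0
```

Request:
play_rows(gripper=[0,0,0,0,0], linear=[[0,0,0],[0,0,0.2],[0,0,0.1],[0,0,0.06],[0,0,0]], delta_rot=[[0,0,0],[0,0,0],[0,0,0],[0,0,0],[0,0,0]])

```text
time: 9.95
tool_pos: [0.6358, 0.1412, 0.0874]
orientation: [0.904, 0.428, -0.0, -0.0]
wrist_force: [0.2, -0.9, -0.5]
finger_gap: -0.0002
grasp_force: 0.0
```

Request:
play_rows(gripper=[0,0,0,0,0], linear=[[0,0,0.06],[0,0,0.06],[0,0,0.05],[0,0,0.04],[0,0,0]], delta_rot=[[0,0,0],[0,0,0],[0,0,0],[0,0,0],[0,0,0]])

```text
time: 10.58
tool_pos: [0.6363, 0.1406, 0.0751]
orientation: [0.904, 0.427, -0.0, -0.0]
wrist_force: [0.6, 0.2, -0.4]
finger_gap: 0.0001
grasp_force: 0.0
```

Request:
play_rows(gripper=[0,0,0,0], linear=[[0,0,0.03],[0,0,0.02],[0,0,0],[0,0,0]], delta_rot=[[0,0,0],[0,0,0],[0,0,0],[0,0,0]])

```text
time: 11.08
tool_pos: [0.6366, 0.1406, 0.0727]
orientation: [0.904, 0.427, 0.0, 0.0]
wrist_force: [-0.7, -0.6, 3.6]
finger_gap: -0.0
grasp_force: 2.0
```

Request:
play_rows(gripper=[0,0,0,0,0], linear=[[0,0,0.05],[0,0,0],[0,0,-0.6],[-0.85,0,0],[-0.85,0,0]], delta_rot=[[0,0,0],[0,0,0],[0,0,0],[0,0,0],[0,0,0]])

```text
time: 11.7
tool_pos: [0.5712, 0.0613, 0.1055]
orientation: [0.904, 0.428, 0.001, 0.0]
wrist_force: [0.1, -0.8, -0.1]
finger_gap: -0.0004
grasp_force: 0.0
```

Request:
play_rows(gripper=[0,0,0,0,0], linear=[[-0.85,0,0],[0,0,0],[0,0,0.4],[0,0,0.12],[0,0,0]], delta_rot=[[0,0,0],[0,0,0],[0,0,0],[0,0,0],[0,0,0]])

```text
time: 12.32
tool_pos: [0.5395, 0.0228, 0.0737]
orientation: [0.904, 0.428, -0.0, -0.0]
wrist_force: [-0.3, 0.2, 0.4]
finger_gap: 0.0002
grasp_force: 0.0
```

Run:
```python
from h import *
im=capture("side")[150:270,260:420,::-1]
cv2.imwrite("pics/s2.png",cv2.resize(im,None,fx=5,fy=5,interpolation=cv2.INTER_CUBIC))
```

```text
(no output)
```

View pics/s2.png

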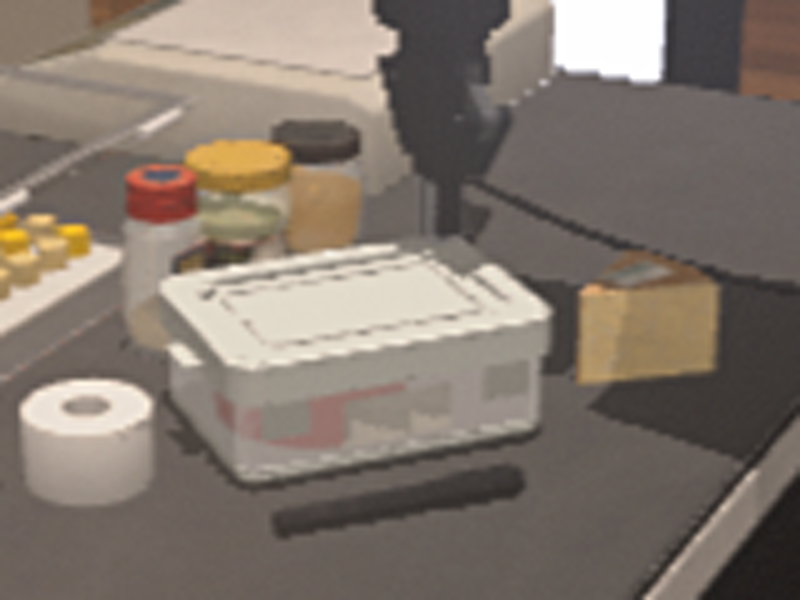

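The side view shows the lid lowered all round and looking level. Its near corner has gone from (235,325) to (235,365) in the crop. Next I'll compare the rim edges numerically against the prediction for z = 0.073.

Run:
```python
from h import *
p=camera_params("side"); R=cv2.Rodrigues(p["rvec"])[0]
ex=np.array([.7737,-.6336]);ey=np.array([.6336,.7737]);c=np.array([.5465,.1145])
im=cv2.imread("pics/s2.png")
for x,y in((-66,-72),(-66,-30),(-66,30),(-66,72),(-52,90),(52,90),(66,70)):
  r=[]
  for z in(.073,.079,.084):
    q=p["K"]@(R@np.r_[c+(x*ex+y*ey)/1000,z]+p["tvec"]); r.append(np.round((q[:2]/q[2]-[260,150])*5+2).astype(int))
  print(x,y,*r)
  for u,col in zip(r,((0,0,255),(0,200,0),(255,0,0))): cv2.circle(im,tuple(int(a) for a in u),4,col,-1)
cv2.imwrite("pics/s3.png",im)
```

```text
-66 -72 [528 320] [528 309] [529 300]
-66 -30 [454 332] [454 322] [454 313]
-66 30 [345 351] [345 340] [345 331]
-66 72 [267 365] [267 354] [267 344]
-52 90 [223 360] [223 349] [223 340]
52 90 [157 286] [156 276] [156 267]
66 70 [183 272] [183 261] [183 253]
```

View pics/s3.png

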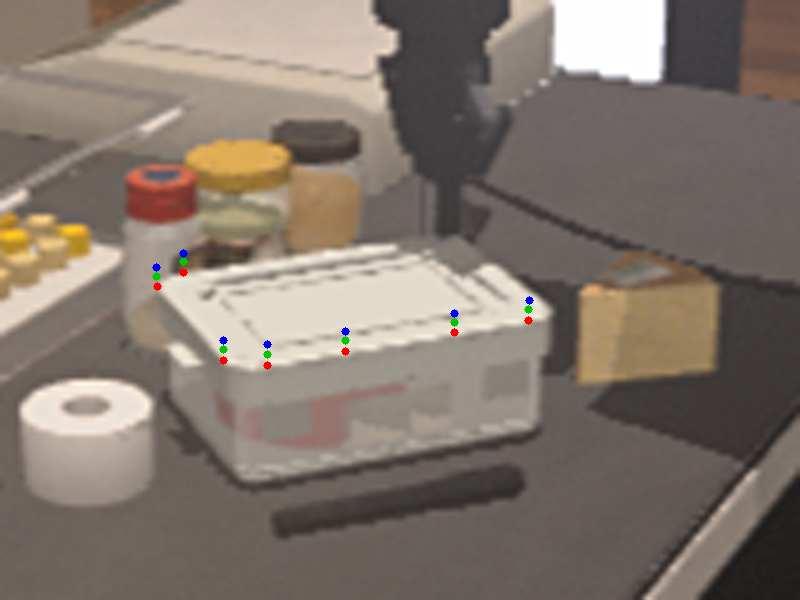

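The z = 0.073 dots lie on the rim edge all round, so the lid is home and level. Next I'll retreat straight up.

Request:
play_rows(gripper=[0,0,0,0,0], linear=[[0,0,-0.6],[0,0,-0.8],[0,0,-0.8],[0,0,0],[0,0,0]], delta_rot=[[0,0,0],[0,0,0],[0,0,0],[0,0,0],[0,0,0]])

```text
time: 13.0
tool_pos: [0.5392, 0.0226, 0.2062]
orientation: [0.904, 0.428, 0.0, 0.0]
wrist_force: [0.6, 0.2, -1.1]
finger_gap: 0.0001
grasp_force: 0.0
```

```bash
python3 -c "
from rig import *
print(get_obs()['tool_pos'],hand_in())"
```

```text
the job is handed in; nothing more can be done
[0.53915975 0.02258823 0.20622096] None
```

I snapped the lid shut at all four corners; the side view shows its rim level at about 73 mm. The hand is clear and the job was handed in at about 13 s (`hand_in()` returned no verdict).

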